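# Shade a snail-shell specimen and hold the loupe at its focal height

## Task

On the small viewing stage, lift all three hinged shade panels fully upright so that they close the box around the snail shell. Then pick up the loupe and hold it level, its lens centred over the shell and at the height of the black disc on the stage's post, touching neither the stage nor the shell, without shifting the disc and leaving the petri dishes, beaker and slide box alone. Finish while still holding the loupe there in the gripper: do not put it down.

Things in the scene. Friction and masses are not known exactly. Their poses are not given: they have to be found in the camera images.
- stage: White viewing stage, fixed. Base block 124 (x) x 116 (y) x 20 mm high; origin at the centre of its underside, on the bench; z up; x points away from the robot, towards the focus post. A grey fixed wall 5 mm thick at x = +59.5 mm, top 69 mm above the bench; three hinged panels form the other sides. Steel post 8 mm thick at x = +78, y = 0, ending in a ball 181 mm above the bench.
- panel_left (a joint): Hinge angle (rad) of the grey panel on the stage's +y side: 0 = lying out flat, level; 1.57 = upright, at its stop. It starts at 0 to 0.5. Hinge line along stage x at y = +58, z = 24 mm. Panel 108 mm along the hinge, 45 mm from hinge to edge, 4 mm thick; a 10 mm wide neck at mid-length carries a cross bar (point panel_left_bar). Stiff hinge (0.08 N m): stays at any angle.
- panel_right (a joint): The same for the panel on the stage's -y side: hinge line along stage x at y = -58 mm, z = 24 mm; 0 = flat out towards -y, 1.57 = upright.
- panel_near (a joint): The same for the panel on the stage's -x side, nearest the robot: hinge line along stage y at x = -64 mm, z = 24 mm; 0 = flat out towards -x, 1.57 = upright.
- panel_left_bar (a point): Centre of the left panel's lifting bar: steel round bar 12 mm thick, 24 mm long, parallel to the hinge, 69 mm from the hinge line in the panel's plane, 24 mm beyond the panel's edge. Pinched by its two flat ends from above it turns between the fingers as the panel swings. x runs along the bar, y away from the hinge.
- panel_right_bar (a point): The same for the right panel.
- panel_near_bar (a point): The same for the near panel.
- focus_mark (a point): Centre of the black disc (26 mm across, 4 mm thick) around the post; it marks the focal height: the middle of the lens is to be at this height. Set anywhere from 125 to 165 mm above the bench; slides on the post only when pushed with over about 5 N. Axes as the stage's.
- specimen: Snail shell on a round cork mount 34 mm across and 8 mm high, 30 mm high in all, standing loose on the stage's base between the walls; origin at the centre of its underside.
- loupe: Black hand loupe, about 120 g, lying flat on the bench. Round lens rim 68 mm across, 16 mm thick; straight handle 18 mm wide and 18 mm high, along the loupe's -x, from 34 to 149 mm from the lens axis. Origin on the lens axis at the underside; z up (lens axis); balance point about 38 mm from the lens axis towards the handle.
- lens (a point): Middle of the loupe's lens, 8 mm above the loupe's underside; z is the lens axis.
- loupe_grip (a point): Point on the handle, 60 mm from the lens axis, 9 mm above the underside, a good place to grip across the 18 mm width.
- petri_dishes: Stack of three petri dishes, 90 mm across, 44 mm high, loose; bystander. Origin at the centre of its underside.
- beaker: Glass beaker, 68 mm across, 85 mm high, loose; bystander. Origin at the centre of its underside.
- slide_box: White slide box 85 x 100 x 30 mm, loose; bystander. Origin at the centre of its underside.
Things that resemble listed ones, but are neither listed nor needed, are in the scene too. Several things have the shape of the loupe; the one meant has the colours described above.

How it is judged:
By the outcome, as a careful person would: the job done as asked, in the order asked, and still so for the second after the job is handed in, while the arm keeps its last pose, push and grip.
It also fails if it takes over 72 s, if anything falls off the work surface, if the arm or the gripper's body presses on something with over 40 N, if the wrist force passes 120 N, or if a joint passes its speed limit or range.

## Robot

A 7-joint arm with a two-finger parallel gripper is mounted at the origin on the work surface. World frame = base frame: x ahead of the robot, y to its left, z up, the work surface at z = 0. Lengths are in m, angles in rad, forces in N, time in s.
With the tool pointing down it reaches from about 0.4 to 0.875 m from the base axis. Payload 19.3 kg.
Tool frame: the origin (TCP) lies at the very end of the fingers, on their centre line; the grasp point (between the pads) lies 19 mm behind it; z points along the fingers, y is the line along which they close (so a half turn about z gives the same grasp; the last joint's range is limited). The gripper opens to 85 mm and grips with 20 to 120 N. Pads are 22 mm wide; open, the fingers measure 114 mm over their backs; the gripper's body (76 mm by 85 mm) begins 54 mm behind the grasp point. The pads swing forward as they close: fully open they stand 13 mm farther back than shut.
Start: joints at [1.162, 0.521, -0.036, 1.599, 0.021, 1.021, -0.113], TCP at [0.208, -0.589, 0.231] pointing down, gripper open.
Joint ranges: [-2.91, 2.91], [-0.3, 2.13], [-1.5, 1.42], [0.17, 2.43], [-1.26, 4.41], [0.16, 1.93], [-2.52, 2.52]. Speed limits (rad/s): [1.89, 1.89, 2.39, 2.39, 3.01, 3.01, 3.01].

## Interface

Orientations are given as [roll, pitch, yaw] about the fixed x, y, z axes, in that order (R = Rz(yaw) Ry(pitch) Rx(roll)).
In Python, from workcell import bot gives the robot as it stands.
- The arm moves only by the shell command python3 -m crank 'ROWS' [FORCE]. ROWS is a JSON object of lists of equal length, an entry for each row: "travel": the shift along the world's x, y, z in cm, a list of three; "turn": the turn, a rotation vector about the world's x, y, z in degrees, a list of three; "gripper": the closure, from 0 (fully open) to 1 (shut). A call has exactly 5 rows; each row is the pose to reach, as a shift and turn from the pose commanded when the call began; what a row does not reach only later rows make up. A row lasts 1/10 s, in which the tool goes at most 50 mm and 8.59 degrees, less where a joint would pass 70% of its speed; a pose out of reach is approached as far as the arm can. A call with a gripper value outside its range is refused whole. The fingers move at their own pace and stop on an object; FORCE is the grip in N (left out, the last holds). Time passes only in rows, so rows that repeat a pose let the fingers close, or fill a call up. It gives the time, the measured TCP pose, the force, the opening and the grip force at its end, in the units of the state.
- bot.observe(): the state, without advancing time (a new reading comes with each control period).
- bot.grab_frame(name): name is "scene" or "top" or "wrist"; returns a dict with "pixels" (420x560x3 uint8, red, green, blue), "fx", "fy", "cx", "cy" (pixels), "dist" ([k1, k2, p1, p2, k3] as OpenCV has them; the pictures are not rectified), "extrinsics" (4x4, takes a point from world to camera coordinates). Camera axes: x right, y down, z forward; pixel columns grow to the right and rows downward; lengths in m; the calibration is good to about 2 mm. A picture is of the moment at which its call begins. There is no depth.
- bot.job_done(): hands the job in; it is judged then, once.
The state is a dict: "clock": time; "qpos": joint angles; "qd": joint speeds; "joint_efforts": joint torques, N m; "position": TCP position; "tool_rot": TCP orientation; "force": force on the tool from outside, world axes, zero at the start; "moment": the same for the moment, N m; "grip_width": finger opening in m; "finger_force": force on a finger pad.
Only numpy, scipy, OpenCV 4.12 (cv2) and the standard library are available. Lean on these libraries where they do the work, as an engineer would, in place of code of your own. Each camera call takes 0.05 s, during which the arm holds its last target. There are 200 camera calls.

## Working session

There is one attempt and no reset: what is moved stays moved. The work goes in short steps, Python scripts to look and compute and a shell command to move; the robot and the scene stay as the last step left them, time stands still between calls to the robot, and variables do not carry over. Pictures are saved under pics/ and viewed, at most 11 in all, crops included, and the job is handed in when it is done.

```bash
mkdir -p pics; python3 - <<'E'
from workcell import bot
import cv2,pickle
d={}
for n in("scene","top"):
    f=bot.grab_frame(n);d[n]=f;cv2.imwrite(f"pics/{n}0.png",f["pixels"][:,:,::-1])
pickle.dump(d,open("f0.pkl","wb"))
s=bot.observe();print(s)
E
```

```text
{'clock': 0.1, 'qpos': array([ 1.16178638,  0.52192402, -0.03630751,  1.59991264,  0.0212066 ,
        1.02113779, -0.11281607]), 'qd': array([-5.59358353e-06, -1.12026102e-03, -3.19248683e-03, -1.53254542e-04,
        1.80427716e-03,  1.15708845e-03,  1.01234791e-03]), 'joint_efforts': array([ 5.15930587e-03, -9.28485489e+01,  1.98378056e+00, -3.70532477e+01,
        1.80015934e-02,  5.27349490e-03,  5.43112606e-05]), 'position': array([ 0.2075866 , -0.58920916,  0.2308162 ]), 'tool_rot': array([-3.14059964e+00,  8.57689997e-05,  3.38768425e-01]), 'force': array([-0.06428059,  0.34663826, -0.54571118]), 'moment': array([-0.04191984,  0.00476403, -0.0047408 ]), 'finger_force': 0.0, 'grip_width': 0.08581595731939429}
```

View pics/scene0.png

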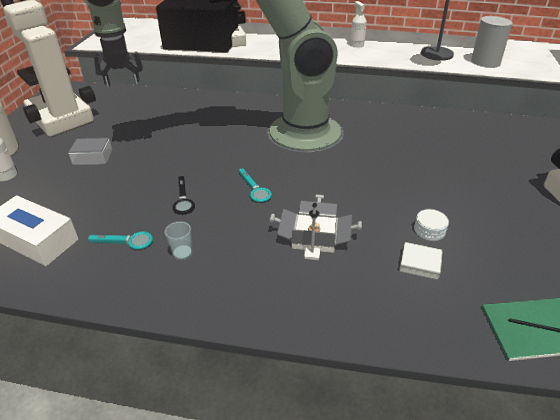

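View pics/top0.png

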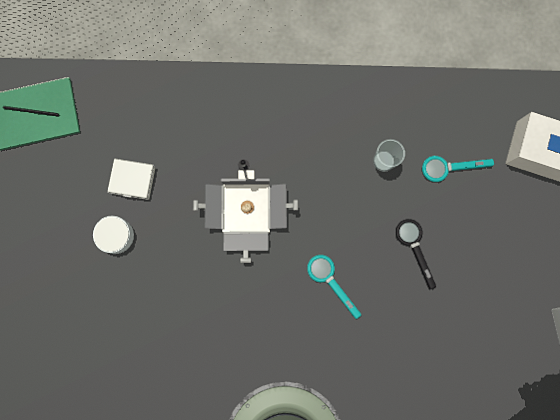

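The scene view looks back at the robot. Loupe candidates in the top view are black with its lens at (409,232), teal at (320,268) and teal at (435,168). The black one matches the description. The stage is at (246,208), the beaker at (389,155), the petri dishes at (113,235) and the white slide box at (131,180). Next, a close crop of the stage and loupe.

```bash
cat > h.py <<'E'
import numpy as np,cv2
def KD(f): return np.array([[f["fx"],0,f["cx"]],[0,f["fy"],f["cy"]],[0,0,1.]]),np.array(f["dist"],float)
def ray(f,uv):
    K,D=KD(f);p=cv2.undistortPoints(np.array([[uv]],float),K,D)[0,0]
    T=np.array(f["extrinsics"]);R,t=T[:3,:3],T[:3,3]
    return -R.T@t,R.T@np.array([*p,1.])
def at(f,uv,z):
    o,d=ray(f,uv);return (o+d*(z-o[2])/d[2])
def proj(f,P):
    K,D=KD(f);T=np.array(f["extrinsics"])
    return cv2.projectPoints(np.array(P,float).reshape(-1,3),cv2.Rodrigues(T[:3,:3])[0],T[:3,3],K,D)[0][:,0]
def both(f,a,g,b):
    o,d=ray(f,a);p,e=ray(g,b)
    s=np.linalg.lstsq(np.c_[d,-e],p-o,rcond=None)[0];A=o+d*s[0];B=p+e*s[1]
    return (A+B)/2,np.linalg.norm(A-B)
E
python3 - <<'E'
import pickle,cv2,numpy as np
from h import *
d=pickle.load(open("f0.pkl","rb"));t=d["top"];s=d["scene"]
I=t["pixels"][:,:,::-1]
J=s["pixels"][:,:,::-1]
a=cv2.resize(I[150:270,185:310],None,fx=4,fy=4,interpolation=cv2.INTER_CUBIC)
b=cv2.resize(I[210:300,385:450],None,fx=4,fy=4,interpolation=cv2.INTER_CUBIC)
c=cv2.resize(J[185:265,265:370],None,fx=5,fy=5,interpolation=cv2.INTER_CUBIC)
W=np.zeros((480,800,3),np.uint8);W[:480,:500]=a;W[:360,500:760]=b
cv2.imwrite("pics/c1.png",W);cv2.imwrite("pics/c2.png",c)
# loupe
for uv,z in(((409,232),.016),((432,285),.018),((246,208),.02),((113,235),.044),((131,180),.03),((383,162),0)):print(uv,at(t,uv,z).round(4))
print(ray(t,(280,210)),ray(s,(280,210)))
E
```

```text
(409, 232) [ 0.5144 -0.2993  0.016 ]
(432, 285) [ 0.3854 -0.3536  0.018 ]
(246, 208) [0.5644 0.1061 0.02  ]
(113, 235) [0.4873 0.4244 0.044 ]
(131, 180) [0.6263 0.3928 0.03  ]
(383, 162) [ 0.6943 -0.2391  0.    ]
(array([0.37190299, 0.04040338, 1.34636948]), array([ 0.14140446, -0.01395404, -0.98991406])) (array([1.51415436, 0.19208958, 0.89283982]), array([-0.75088949, -0.1442651 , -0.64459377]))
```

View pics/c1.png

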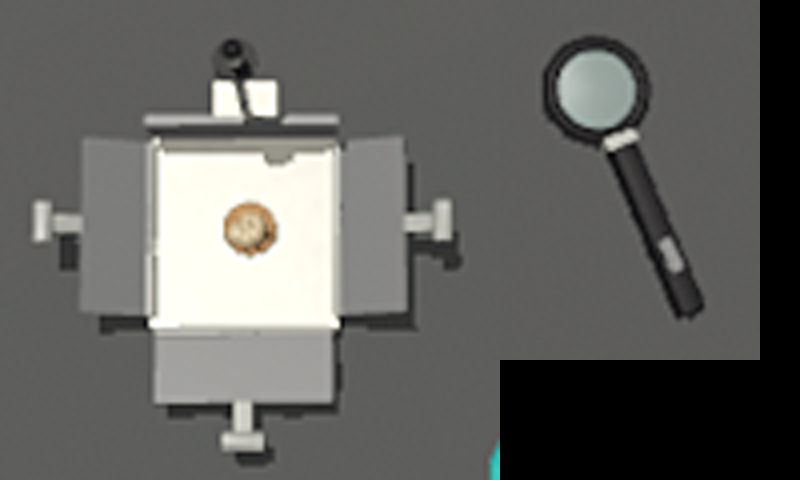

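View pics/c2.png

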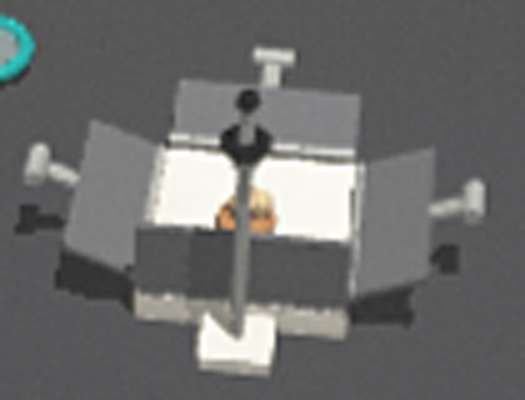

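```bash
cat > fit.py <<'E'
import pickle,numpy as np
from h import *
from scipy.optimize import least_squares
d=pickle.load(open("f0.pkl","rb"));t=d["top"];s=d["scene"]
def pan(k,a,l,r):
    o,z=r*np.cos(a),.024+r*np.sin(a)
    return {'L':(l,.058+o,z),'R':(l,-.058-o,z),'N':(-.064-o,l,z)}[k]
def model(p):
    x,y,w,aL,aR,aN,h=p
    A=dict(L=aL,R=aR,N=aN);T=[];S=[]
    for k in'LRN':
        T.append(pan(k,A[k],0,.069))
        for l in(.054,-.054):T.append(pan(k,A[k],l,.045))
    S=T+[(.078,0,.181),(.078,0,h),(.062,-.058,0),(.062,.058,0)]
    T=T+[(.078,0,.181),(.078,0,h)]
    c,q=np.cos(w),np.sin(w);R=np.array([[c,-q,0],[q,c,0],[0,0,1]])
    return np.array(T)@R.T+[x,y,0],np.array(S)@R.T+[x,y,0]
mt=np.array([(42,221),(84,138),(80,310),(443,220),(405,137),(407,314),(243,441),(155,403),(334,403),(232,47),(235,60)])
ms=np.array([(475,200),(435,280),(433,150),(37,162),(65,245),(92,122),(273,56),(359,97),(180,82),(247,101),(246,143),(135,313),(347,338)])
mt=(mt+.5)/4-.5+[185,150];ms=(ms+.5)/5-.5+[265,185]
def res(p):
    T,S=model(p);return np.r_[proj(t,T)-mt,proj(s,S)-ms].ravel()
r=least_squares(res,[.56,.1,0,.3,.3,.2,.145],loss='soft_l1')
p=r.x
if __name__=="__main__":
    print(p.round(4));print(res(p).reshape(-1,2).round(1).tolist())
    T,_=model(p);print("bars",T[[0,3,6]].round(4).tolist())
    sh=at(t,((250.5)/4-.5+185,230.5/4-.5+150),.025);print("shell",sh)
    L=at(t,(596.5/4-125-.5+385,91/4-.5+210),.012);E=at(t,((688-500)/4-.5+385,310/4-.5+210),.012)
    dd=E-L;print("lens",L,"end",E,np.hypot(*dd[:2]),"hdl yaw",np.degrees(np.arctan2(dd[1],dd[0])),"grip",L+dd/np.hypot(*dd[:2])*.06)
E
python3 fit.py
```

```text
[0.5666 0.1077 0.0282 0.454  0.4226 0.203  0.1481]
[[-0.0, 0.4], [-0.8, -0.1], [-0.4, 0.8], [-0.7, 0.3], [-0.5, -0.1], [-0.6, -0.6], [-0.4, 0.1], [-0.6, 0.1], [-0.8, -0.2], [-0.5, 0.1], [-0.5, 0.1], [-0.9, 0.4], [-2.0, -0.0], [-0.1, -0.2], [-0.3, 0.3], [-1.2, 0.2], [-0.7, -0.6], [-0.3, 0.3], [-0.1, -0.1], [-0.6, -0.3], [-0.1, -1.8], [-0.4, -0.0], [-0.7, 1.3], [-0.8, 0.5]]
bars [[0.5632, 0.2276, 0.0543], [0.57, -0.0132, 0.0523], [0.4351, 0.104, 0.0379]]
shell [0.56590527 0.10314463 0.025     ]
lens [ 0.51421139 -0.29936119  0.012     ] end [ 0.38052953 -0.35410409  0.012     ] 0.14445630750281638 hdl yaw -157.73083859132043 grip [ 0.45868656 -0.32209868  0.012     ]
```

The crop confirms the black loupe: lens at (596,91), handle end at (688,310) in the crop. The fitted bars, disc height (~148 mm) and panel angles (0.45, 0.42 and 0.20) fit the sizes given. First I lift the right panel: move above its bar with the yaw at about 91.6°.

```bash
for i in 1 2 3 4; do python3 -m crank '{"travel":[[1.8,2.9,-0.3],[3.6,5.8,-0.6],[5.4,8.6,-0.9],[7.2,11.5,-1.1],[9.05,14.4,-1.3]],"turn":[[0,0,3.6],[0,0,7.2],[0,0,10.8],[0,0,14.4],[0,0,18]],"gripper":[0.4,0.4,0.4,0.4,0.4]}' 20; done; python3 -c "
from workcell import bot;s=bot.observe();print(s['qpos'],s['position'],s['tool_rot'],s['grip_width'],s['clock'])"
```

```text
clock: 0.6
position: [0.2986, -0.4441, 0.218]
tool_rot: [-3.141, 0.0, 0.655]
force: [1.0, 0.1, 0.2]
grip_width: 0.0513
finger_force: 0.0
clock: 1.1
position: [0.389, -0.3002, 0.2051]
tool_rot: [-3.141, 0.0, 0.969]
force: [1.0, -0.3, -0.2]
grip_width: 0.0509
finger_force: 0.0
clock: 1.6
position: [0.4796, -0.1562, 0.1921]
tool_rot: [-3.141, 0.0, 1.284]
force: [0.4, -0.5, 0.3]
grip_width: 0.0512
finger_force: 0.0
clock: 2.1
position: [0.5701, -0.0123, 0.179]
tool_rot: [-3.141, 0.0, 1.598]
force: [0.7, -1.1, -0.3]
grip_width: 0.0513
finger_force: 0.0
[ 0.25443325  0.53153659 -0.47088435  1.78084443  0.29780068  0.90064703
 -0.3205756 ] [ 0.57009946 -0.0122996   0.17897251] [-3.14107617e+00  8.07480728e-05  1.59782014e+00] 0.05134005072811339 2.1
```

```bash
python3 - <<'E'
from workcell import bot
import cv2,pickle
from h import *
f=bot.grab_frame("wrist");pickle.dump(f,open("w1.pkl","wb"))
print(proj(f,[[.57,-.0132,.0523],[.5632,.2276,.0543],[.4351,.104,.0379],[.566,.103,.025],[.6446,.11,.148],[.57,-.0123,.179]]).round(0).tolist(),ray(f,(280,210)))
cv2.imwrite("pics/w1.png",f["pixels"][:,:,::-1])
E
```

```text
[[282.0, 199.0], [282.0, -120.0], [134.0, 64.0], [281.0, 71.0], [430.0, 28.0], [283.0, 261.0]] (array([0.56680621, 0.06318808, 0.32222299]), array([ 0.00657388, -0.30852181, -0.95123872]))
```

View pics/w1.png

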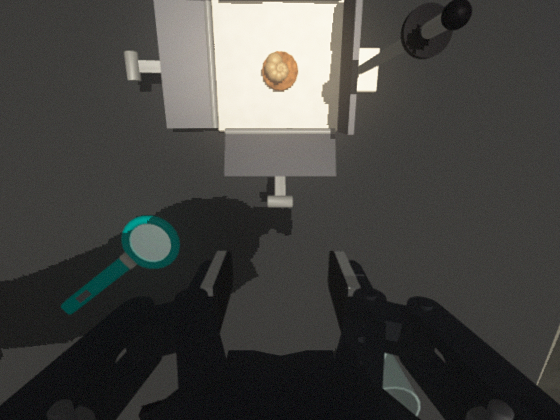

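The wrist view shows the right bar at (280,201) against (282,199) predicted, so the error is about 2 mm. The near bar is at (132,66), the shell at (280,71) and the disc at (427,31), all consistent. Descend and pinch.

```bash
python3 -m crank '{"travel":[[-0.1,-0.2,-3.5],[-0.1,-0.2,-7],[-0.1,-0.2,-10.5],[-0.1,-0.2,-13],[-0.1,-0.2,-14.3]],"turn":[[0,0,0],[0,0,0],[0,0,0],[0,0,0],[0,0,0]],"gripper":[0.4,0.4,0.4,0.4,0.4]}' 20;  python3 -m crank '{"travel":[[0,0,0],[0,0,0],[0,0,0],[0,0,0],[0,0,0]],"turn":[[0,0,0],[0,0,0],[0,0,0],[0,0,0],[0,0,0]],"gripper":[0.8,0.8,0.8,0.8,0.8]}' 20; python3 - <<'E'
import numpy as np
# arc offsets from a0 to a1, outward & up, r=69mm
for a0,n in((.4226,'R'),(.454,'L'),(.203,'N')):
    a=np.linspace(a0,1.60,11)[1:]
    print(n,[(round(6.9*(np.cos(a0)-np.cos(x)),1),round(6.9*(np.sin(x)-np.sin(a0)),1)) for x in a])
E
```

```text
clock: 2.65
position: [0.5675, -0.0155, 0.0341]
tool_rot: [-3.139, -0.0, 1.596]
force: [-0.5, -0.0, 0.0]
grip_width: 0.0511
finger_force: 0.0
clock: 3.15
position: [0.5697, -0.0154, 0.0373]
tool_rot: [3.139, -0.0, 1.595]
force: [4.2, 0.6, 0.1]
grip_width: 0.0234
finger_force: 22.7
R [(np.float64(0.4), np.float64(0.7)), (np.float64(0.8), np.float64(1.4)), (np.float64(1.4), np.float64(2.0)), (np.float64(2.0), np.float64(2.5)), (np.float64(2.6), np.float64(3.0)), (np.float64(3.3), np.float64(3.4)), (np.float64(4.1), np.float64(3.7)), (np.float64(4.9), np.float64(3.9)), (np.float64(5.7), np.float64(4.0)), (np.float64(6.5), np.float64(4.1))]
L [(np.float64(0.4), np.float64(0.7)), (np.float64(0.8), np.float64(1.3)), (np.float64(1.4), np.float64(1.9)), (np.float64(2.0), np.float64(2.4)), (np.float64(2.6), np.float64(2.9)), (np.float64(3.3), np.float64(3.2)), (np.float64(4.1), np.float64(3.5)), (np.float64(4.8), np.float64(3.7)), (np.float64(5.6), np.float64(3.8)), (np.float64(6.4), np.float64(3.9))]
N [(np.float64(0.3), np.float64(0.9)), (np.float64(0.6), np.float64(1.8)), (np.float64(1.2), np.float64(2.6)), (np.float64(1.8), np.float64(3.4)), (np.float64(2.5), np.float64(4.0)), (np.float64(3.3), np.float64(4.6)), (np.float64(4.1), np.float64(5.0)), (np.float64(5.0), np.float64(5.3)), (np.float64(6.0), np.float64(5.5)), (np.float64(7.0), np.float64(5.5))]
```

```bash
python3 -m crank '{"travel":[[0,0.4,0.7],[0,0.8,1.4],[0,1.4,2.0],[-0.1,2.0,2.5],[-0.1,2.6,3.0]],"turn":[[0,0,0],[0,0,0],[0,0,0],[0,0,0],[0,0,0]],"gripper":[0.8,0.8,0.8,0.8,0.8]}' 20; python3 -m crank '{"travel":[[0,0.7,0.4],[0,1.5,0.7],[-0.1,2.3,0.9],[-0.1,3.1,1.0],[-0.1,3.8,1.1]],"turn":[[0,0,0],[0,0,0],[0,0,0],[0,0,0],[0,0,0]],"gripper":[0.8,0.8,0.8,0.8,0.8]}' 20;python3 -m crank '{"travel":[[0,0.2,0],[0,0.4,0],[0,0.4,0],[0,0.4,0],[0,0.4,0]],"turn":[[0,0,0],[0,0,0],[0,0,0],[0,0,0],[0,0,0]],"gripper":[0.8,0.8,0.8,0.8,0.8]}' 20
```

```text
clock: 3.65
position: [0.5689, 0.0101, 0.0672]
tool_rot: [3.139, 0.001, 1.595]
force: [8.6, -0.6, -4.2]
grip_width: 0.0231
finger_force: 21.8
clock: 4.15
position: [0.5679, 0.0479, 0.0784]
tool_rot: [3.139, 0.001, 1.594]
force: [6.5, -3.9, -1.0]
grip_width: 0.0232
finger_force: 22.9
clock: 4.65
position: [0.5679, 0.0521, 0.0784]
tool_rot: [3.139, 0.0, 1.595]
force: [4.9, -1.4, 6.8]
grip_width: 0.023
finger_force: 23.6
```

```bash
python3 -m crank '{"travel":[[0,0.1,0],[0,0.2,0],[0,0.3,0],[0,0.3,0],[0,0.3,0]],"turn":[[0,0,0],[0,0,0],[0,0,0],[0,0,0],[0,0,0]],"gripper":[0.8,0.8,0.8,0.8,0.8]}' 20;python3 - <<'E'
from workcell import bot
import cv2
f=bot.grab_frame("scene");cv2.imwrite("pics/s2.png",cv2.resize(f["pixels"][150:280,240:400,::-1],None,fx=4,fy=4,interpolation=cv2.INTER_CUBIC))
E
```

```text
clock: 5.15
position: [0.5678, 0.0547, 0.0783]
tool_rot: [3.139, 0.001, 1.595]
force: [5.4, -2.6, 6.2]
grip_width: 0.0232
finger_force: 23.5
```

View pics/s2.png

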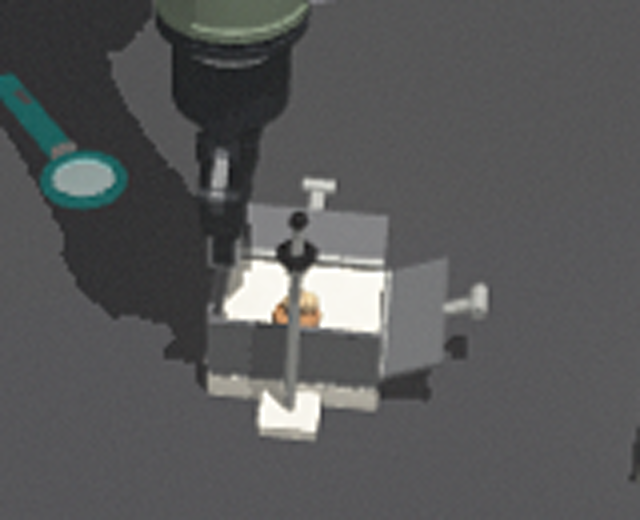

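```bash
python3 -m crank '{"travel":[[0,0,0],[0,0,0],[0,0.1,0],[0,0.2,0],[0,0.3,0]],"turn":[[0,0,0],[0,0,0],[0,0,0],[0,0,0],[0,0,0]],"gripper":[0.8,0.8,0.8,0.8,0.8]}' 60
```

```text
clock: 5.7
position: [0.5678, 0.0552, 0.0783]
tool_rot: [3.14, 0.004, 1.593]
force: [4.5, -18.8, 11.6]
grip_width: 0.0225
finger_force: 58.5
```

At 60 N the force climbs to −18.8 N with no motion, so the right panel is at its stop. Release, rise and move to the left bar.

```bash
python3 -m crank '{"travel":[[0,-0.4,0],[0,-0.4,0],[0,-0.4,0],[0,-0.4,4],[0,-0.4,8]],"turn":[[0,0,0],[0,0,0],[0,0,0],[0,0,0],[0,0,0]],"gripper":[0.4,0.4,0.4,0.4,0.4]}' 20; python3 -m crank '{"travel":[[0,2,2.2],[-0.1,6,2.2],[-0.3,10,2.2],[-0.5,14,2.2],[-0.5,17,2.2]],"turn":[[0,0,0],[0,0,0],[0,0,0],[0,0,0],[0,0,0]],"gripper":[0.4,0.4,0.4,0.4,0.4]}' 20; python3 - <<'E'
from workcell import bot
import cv2,pickle,numpy as np
from h import *
f=bot.grab_frame("wrist");pickle.dump(f,open("w2.pkl","wb"))
g=bot.grab_frame("top");pickle.dump(g,open("t2.pkl","wb"))
P=[[.5632,.2276,.0543],[.567,.049,.093],[.4351,.104,.0379]]
print(proj(f,P).round(0).tolist(),proj(g,P).round(0).tolist())
W=np.zeros((420,800,3),np.uint8);W[:,:560]=f["pixels"][:,:,::-1];W[:240,560:]=cv2.resize(g["pixels"][150:270,190:310,::-1],None,fx=2,fy=2)
cv2.imwrite("pics/w2.png",W)
E
```

```text
clock: 6.2
position: [0.5657, 0.0549, 0.1575]
tool_rot: [-3.139, -0.0, 1.596]
force: [0.5, -0.1, 0.3]
grip_width: 0.0513
finger_force: 0.0
clock: 6.7
position: [0.5607, 0.2276, 0.1794]
tool_rot: [-3.141, -0.001, 1.597]
force: [0.1, -2.4, -0.4]
grip_width: 0.0517
finger_force: 0.0
[[284.0, 199.0], [283.0, 378.0], [168.0, 297.0]] [[195.0, 205.0], [269.0, 203.0], [245.0, 260.0]]
```

View pics/w2.png

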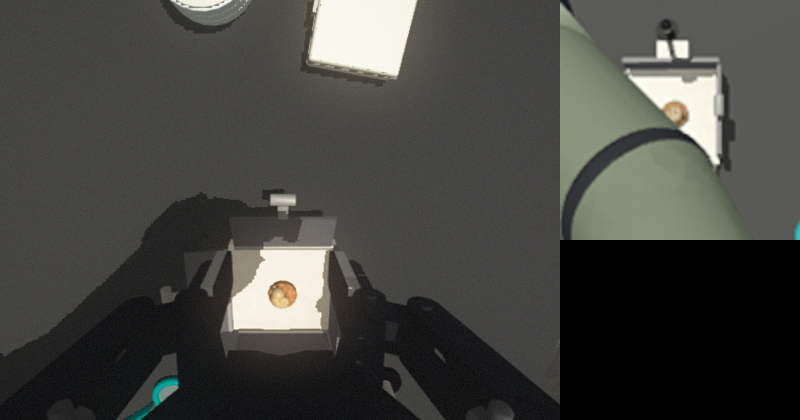

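The right panel is edge-on in the top inset, so it is upright. The left bar is at (283,200) against (284,199) predicted. Descend, pinch and swing.

```bash
python3 -m crank '{"travel":[[0,0.1,-3.5],[0,0.1,-7],[0,0.1,-10.5],[0,0.1,-13],[0,0.1,-14.1]],"turn":[[0,0,0],[0,0,0],[0,0,0],[0,0,0],[0,0,0]],"gripper":[0.4,0.4,0.4,0.4,0.4]}' 20;  python3 -m crank '{"travel":[[0,0,0],[0,0,0],[0,0,0],[0,0,0],[0,0,0]],"turn":[[0,0,0],[0,0,0],[0,0,0],[0,0,0],[0,0,0]],"gripper":[0.8,0.8,0.8,0.8,0.8]}' 25
```

```text
clock: 7.3
position: [0.5605, 0.2248, 0.036]
tool_rot: [-3.139, 0.001, 1.596]
force: [-0.5, -0.1, 0.1]
grip_width: 0.0515
finger_force: 0.0
clock: 7.8
position: [0.5629, 0.2257, 0.0395]
tool_rot: [3.139, -0.001, 1.595]
force: [5.3, -0.2, 0.6]
grip_width: 0.023
finger_force: 26.6
```

```bash
python3 -m crank '{"travel":[[0,-0.4,0.7],[0,-0.8,1.3],[0.1,-1.4,1.9],[0.1,-2.0,2.4],[0.1,-2.6,2.9]],"turn":[[0,0,0],[0,0,0],[0,0,0],[0,0,0],[0,0,0]],"gripper":[0.8,0.8,0.8,0.8,0.8]}' 25; python3 -m crank '{"travel":[[0,-0.7,0.3],[0,-1.5,0.6],[0.1,-2.2,0.8],[0.1,-3.0,0.9],[0.1,-3.7,1.0]],"turn":[[0,0,0],[0,0,0],[0,0,0],[0,0,0],[0,0,0]],"gripper":[0.8,0.8,0.8,0.8,0.8]}' 25;python3 -m crank '{"travel":[[0,-0.2,0],[0,-0.4,0],[0,-0.4,0],[0,-0.5,0],[0,-0.5,0]],"turn":[[0,0,0],[0,0,0],[0,0,0],[0,0,0],[0,0,0]],"gripper":[0.8,0.8,0.8,0.8,0.8]}' 60;python3 -m crank '{"travel":[[0,-0.1,0],[0,-0.2,0],[0,-0.3,0],[0,-0.3,0],[0,-0.3,0]],"turn":[[0,0,0],[0,0,0],[0,0,0],[0,0,0],[0,0,0]],"gripper":[0.8,0.8,0.8,0.8,0.8]}' 60
```

```text
clock: 8.3
position: [0.5636, 0.1997, 0.0683]
tool_rot: [3.139, -0.001, 1.595]
force: [8.9, -0.3, -6.8]
grip_width: 0.0234
finger_force: 25.6
clock: 8.8
position: [0.5646, 0.1632, 0.0785]
tool_rot: [3.139, -0.002, 1.596]
force: [6.8, 3.1, -5.0]
grip_width: 0.0229
finger_force: 24.7
clock: 9.3
position: [0.5648, 0.1587, 0.0787]
tool_rot: [3.138, -0.002, 1.596]
force: [4.9, 4.8, 3.7]
grip_width: 0.0221
finger_force: 58.6
clock: 9.8
position: [0.5648, 0.1575, 0.0787]
tool_rot: [3.138, -0.004, 1.597]
force: [5.7, 12.4, 0.4]
grip_width: 0.0222
finger_force: 58.8
```

```bash
python3 -m crank '{"travel":[[0,-0.1,0],[0,-0.2,0],[0,-0.2,0],[0,-0.2,0],[0,-0.2,0]],"turn":[[0,0,0],[0,0,0],[0,0,0],[0,0,0],[0,0,0]],"gripper":[0.8,0.8,0.8,0.8,0.8]}' 60
```

```text
clock: 10.3
position: [0.5648, 0.1572, 0.0787]
tool_rot: [3.137, -0.006, 1.598]
force: [6.8, 21.5, -3.0]
grip_width: 0.0214
finger_force: 59.0
```

The left panel is at its stop (21 N with no motion). Release, and turn −90° over the near bar.

```bash
python3 -m crank '{"travel":[[0,0.4,0],[0,0.4,0],[0,0.4,0],[0,0.4,4],[0,0.4,8]],"turn":[[0,0,0],[0,0,0],[0,0,0],[0,0,0],[0,0,0]],"gripper":[0.4,0.4,0.4,0.4,0.4]}' 20; python3 -m crank '{"travel":[[-1,-0.5,1.3],[-2,-1,2.3],[-3,-1.5,2.3],[-4,-2,2.3],[-5,-2.5,2.3]],"turn":[[0,0,-8],[0,0,-16],[0,0,-24],[0,0,-32],[0,0,-40]],"gripper":[0.4,0.4,0.4,0.4,0.4]}' 20;  python3 -m crank '{"travel":[[-1,-0.5,0],[-2,-1,0],[-3,-1.5,0],[-4,-2,0],[-5,-2.5,0]],"turn":[[0,0,-8],[0,0,-16],[0,0,-24],[0,0,-32],[0,0,-40]],"gripper":[0.4,0.4,0.4,0.4,0.4]}' 20;python3 -m crank '{"travel":[[-1,-0.5,0],[-2,-0.5,0],[-3,-0.5,0],[-3,-0.5,0],[-3,-0.5,0]],"turn":[[0,0,-4],[0,0,-8],[0,0,-10],[0,0,-10],[0,0,-10]],"gripper":[0.4,0.4,0.4,0.4,0.4]}' 20; python3 - <<'E'
from workcell import bot
import cv2,pickle,numpy as np
from h import *
f=bot.grab_frame("wrist");pickle.dump(f,open("w3.pkl","wb"))
print(bot.observe()['qpos'])
P=[[.4351,.104,.0379]]
print(proj(f,P).round(0).tolist())
c=cv2.resize(f["pixels"][:,:,::-1],None,fx=1,fy=1)
cv2.imwrite("pics/w3.png",c)
E
```

```text
clock: 10.8
position: [0.5628, 0.1559, 0.1576]
tool_rot: [-3.139, 0.001, 1.595]
force: [0.1, -0.4, 1.1]
grip_width: 0.0514
finger_force: 0.0
clock: 11.3
position: [0.5131, 0.1308, 0.1805]
tool_rot: [3.141, 0.0, 0.891]
force: [-0.3, 0.7, 0.2]
grip_width: 0.0515
finger_force: 0.0
clock: 11.8
position: [0.4631, 0.1059, 0.1804]
tool_rot: [3.141, 0.0, 0.193]
force: [0.3, 0.3, -0.1]
grip_width: 0.0512
finger_force: 0.0
clock: 12.3
position: [0.434, 0.1014, 0.1805]
tool_rot: [-3.142, -0.0, 0.026]
force: [0.2, -0.3, -0.4]
grip_width: 0.0515
finger_force: 0.0
[-0.2506969   0.31657494 -0.1364202   2.09994453  0.06371273  0.72848701
 -1.97311606]
[[276.0, 192.0]]
```

View pics/w3.png

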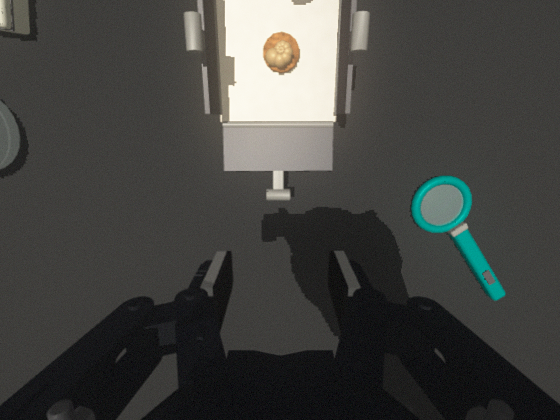

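Both side panels stand up. The near bar is at (278.5,194) against (276,192) predicted, so I shift by about 1 mm. I also check the side panels' uprightness from the bar pixels (193,30) and (361,30).

```bash
python3 - <<'E'
import pickle
from fit import *
f=pickle.load(open("w3.pkl","rb"));w=p[2];R=np.array([[np.cos(w),-np.sin(w),0],[np.sin(w),np.cos(w),0],[0,0,1]])
for a in(1.45,1.571,1.65):print(a,[proj(f,R@pan(k,a,0,.069)+[p[0],p[1],0]).round(1).tolist() for k in'LR'])
E
python3 -m crank '{"travel":[[-0.1,0.1,-4],[-0.1,0.1,-8],[-0.1,0.1,-12],[-0.1,0.1,-14.5],[-0.1,0.1,-15.8]],"turn":[[0,0,0],[0,0,0],[0,0,0],[0,0,0],[0,0,0]],"gripper":[0.4,0.4,0.4,0.4,0.4]}' 20;  python3 -m crank '{"travel":[[0,0,0],[0,0,0],[0,0,0],[0,0,0],[0,0,0]],"turn":[[0,0,0],[0,0,0],[0,0,0],[0,0,0],[0,0,0]],"gripper":[0.8,0.8,0.8,0.8,0.8]}' 25
```

```text
1.45 [[[180.1, 30.2]], [[369.0, 29.8]]]
1.571 [[[191.7, 29.9]], [[357.3, 29.5]]]
1.65 [[[199.5, 29.9]], [[349.5, 29.6]]]
clock: 12.85
position: [0.4322, 0.1022, 0.02]
tool_rot: [3.141, 0.003, 0.025]
force: [-0.2, 0.3, 0.2]
grip_width: 0.0511
finger_force: 0.0
clock: 13.35
position: [0.433, 0.1033, 0.0233]
tool_rot: [-3.14, -0.001, 0.026]
force: [-3.1, 4.2, -0.9]
grip_width: 0.0234
finger_force: 26.0
```

Spacing of 168 px against 165.6 for exactly upright: both are upright. Swing the near panel.

```bash
python3 -m crank '{"travel":[[0.3,0,0.9],[0.6,0,1.8],[1.2,0,2.6],[1.8,0.1,3.4],[2.5,0.1,4.0]],"turn":[[0,0,0],[0,0,0],[0,0,0],[0,0,0],[0,0,0]],"gripper":[0.8,0.8,0.8,0.8,0.8]}' 25; python3 -m crank '{"travel":[[0.8,0,0.6],[1.6,0,1.0],[2.5,0.1,1.3],[3.5,0.1,1.5],[4.5,0.1,1.5]],"turn":[[0,0,0],[0,0,0],[0,0,0],[0,0,0],[0,0,0]],"gripper":[0.8,0.8,0.8,0.8,0.8]}' 25;python3 -m crank '{"travel":[[0.2,0,0],[0.4,0,0],[0.5,0,0],[0.5,0,0],[0.5,0,0]],"turn":[[0,0,0],[0,0,0],[0,0,0],[0,0,0],[0,0,0]],"gripper":[0.8,0.8,0.8,0.8,0.8]}' 60;python3 -m crank '{"travel":[[0.1,0,0],[0.2,0,0],[0.3,0,0],[0.3,0,0],[0.3,0,0]],"turn":[[0,0,0],[0,0,0],[0,0,0],[0,0,0],[0,0,0]],"gripper":[0.8,0.8,0.8,0.8,0.8]}' 60
```

```text
clock: 13.85
position: [0.458, 0.104, 0.0637]
tool_rot: [-3.141, -0.001, 0.025]
force: [-4.0, 6.3, -1.6]
grip_width: 0.0232
finger_force: 25.4
clock: 14.35
position: [0.5034, 0.1053, 0.0788]
tool_rot: [-3.14, -0.001, 0.025]
force: [-3.7, 6.1, 8.3]
grip_width: 0.0233
finger_force: 27.1
clock: 14.85
position: [0.5081, 0.1054, 0.0789]
tool_rot: [-3.14, -0.001, 0.025]
force: [-5.5, 5.8, 16.0]
grip_width: 0.022
finger_force: 58.3
clock: 15.35
position: [0.5087, 0.1054, 0.0787]
tool_rot: [-3.141, 0.003, 0.026]
force: [-21.5, 5.8, 30.7]
grip_width: 0.0221
finger_force: 59.4
```

The near panel is at its stop (−21 N with no motion). Release and go to the black loupe.

```bash
python3 -m crank '{"travel":[[-0.4,0,0],[-0.4,0,0],[-0.4,0,0],[-0.4,0,4],[-0.4,0,8]],"turn":[[0,0,0],[0,0,0],[0,0,0],[0,0,0],[0,0,0]],"gripper":[0.4,0.4,0.4,0.4,0.4]}' 20; for i in 1 2; do python3 -m crank '{"travel":[[-0.5,-4,1.2],[-1,-8.5,1.2],[-1.5,-13,1.2],[-2,-17.5,1.2],[-2.4,-21.3,1.2]],"turn":[[0,0,2],[0,0,4],[0,0,6],[0,0,8],[0,0,10.4]],"gripper":[0.4,0.4,0.4,0.4,0.4]}' 20; done; python3 - <<'E'
from workcell import bot
import cv2,pickle,numpy as np
from fit import *
f=bot.grab_frame("wrist");pickle.dump(f,open("w4.pkl","wb"))
g=bot.grab_frame("top");pickle.dump(g,open("t4.pkl","wb"))
c=bot.grab_frame("scene");pickle.dump(c,open("s4.pkl","wb"))
print(proj(f,[[.5142,-.2994,.012],[.4587,-.3221,.012]]).round(0).tolist())
W=np.zeros((600,800,3),np.uint8);W[:420,:560]=f["pixels"][:,:,::-1]
W[:240,560:]=cv2.resize(g["pixels"][150:270,190:310,::-1],None,fx=2,fy=2)
W[240:600,400:800]=cv2.resize(c["pixels"][180:270,270:370,::-1],None,fx=4,fy=4,interpolation=cv2.INTER_CUBIC)
cv2.imwrite("pics/w4.png",W)
E
```

```text
clock: 15.85
position: [0.5064, 0.1042, 0.1579]
tool_rot: [3.141, 0.002, 0.025]
force: [0.7, -0.3, 0.5]
grip_width: 0.0513
finger_force: 0.0
clock: 16.35
position: [0.4823, -0.1112, 0.1697]
tool_rot: [3.141, -0.0, 0.206]
force: [0.2, 0.1, 1.3]
grip_width: 0.0512
finger_force: 0.0
clock: 16.85
position: [0.4579, -0.3245, 0.1816]
tool_rot: [3.141, 0.0, 0.388]
force: [0.2, 0.9, 0.1]
grip_width: 0.0511
finger_force: 0.0
[[278.0, 129.0], [278.0, 185.0]]
```

View pics/w4.png

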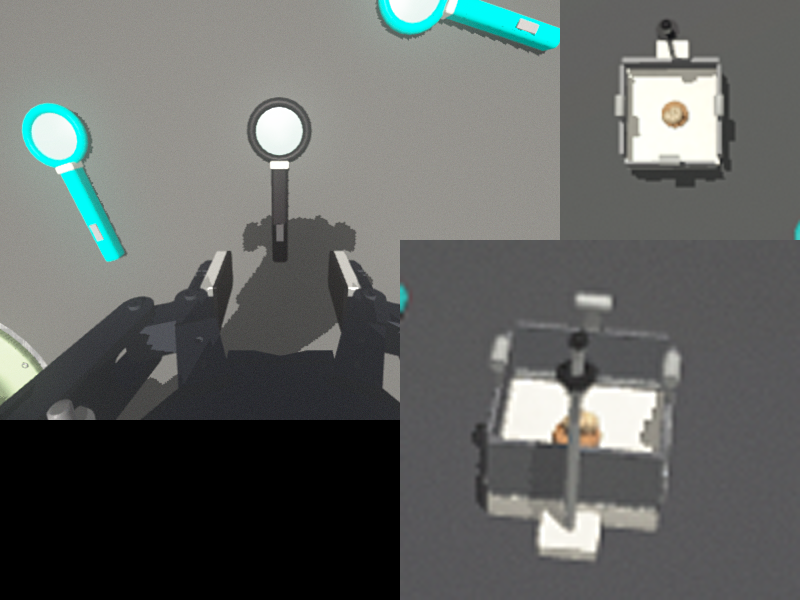

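All three panels look upright in both insets. The loupe lens is at (279,131) against (278,129) predicted, with its handle on the tool's centre line. Descend gently.

```bash
python3 -m crank '{"travel":[[-0.1,-0.2,-4.5],[-0.1,-0.2,-9],[-0.1,-0.2,-13],[-0.1,-0.2,-15.5],[-0.1,-0.2,-16.5]],"turn":[[0,0,0],[0,0,0],[0,0,0],[0,0,0],[0,0,0]],"gripper":[0.4,0.4,0.4,0.4,0.4]}' 20;python3 -m crank '{"travel":[[0,0,-0.2],[0,0,-0.5],[0,0,-0.8],[0,0,-1.0],[0,0,-1.1]],"turn":[[0,0,0],[0,0,0],[0,0,0],[0,0,0],[0,0,0]],"gripper":[0.4,0.4,0.4,0.4,0.4]}' 20;python3 -m crank '{"travel":[[0,0,0],[0,0,0],[0,0,0],[0,0,0],[0,0,0]],"turn":[[0,0,0],[0,0,0],[0,0,0],[0,0,0],[0,0,0]],"gripper":[0.45,0.45,0.45,0.45,0.45]}' 20
```

```text
clock: 17.5
position: [0.4571, -0.322, 0.0142]
tool_rot: [-3.139, 0.002, 0.389]
force: [-0.1, -0.6, 0.4]
grip_width: 0.051
finger_force: 0.0
clock: 18.0
position: [0.4579, -0.3237, 0.0057]
tool_rot: [3.141, -0.0, 0.387]
force: [0.3, -0.7, 0.0]
grip_width: 0.0509
finger_force: 0.0
clock: 18.5
position: [0.4577, -0.3235, 0.0053]
tool_rot: [3.142, -0.0, 0.388]
force: [0.9, 0.8, -0.8]
grip_width: 0.0472
finger_force: 0.0
```

Close on the handle at 60 N while slightly lower, then lift a little to check the hold.

```bash
python3 -m crank '{"travel":[[0,0,-0.1],[0,0,-0.1],[0,0,-0.1],[0,0,-0.1],[0,0,-0.1]],"turn":[[0,0,0],[0,0,0],[0,0,0],[0,0,0],[0,0,0]],"gripper":[0.9,0.9,0.9,0.9,0.9]}' 60; python3 -m crank '{"travel":[[0,0,0],[0,0,0.3],[0,0,1],[0,0,2],[0,0,3]],"turn":[[0,0,0],[0,0,0],[0,0,0],[0,0,0],[0,0,0]],"gripper":[0.9,0.9,0.9,0.9,0.9]}' 60;python3 -m crank '{"travel":[[0,0,3],[0,0,6],[0,0,10],[0,0,14],[0,0,17]],"turn":[[0,0,0],[0,0,0],[0,0,0],[0,0,0],[0,0,0]],"gripper":[0.9,0.9,0.9,0.9,0.9]}' 60; python3 - <<'E'
from workcell import bot
import cv2,pickle,numpy as np
from h import *
f=bot.grab_frame("wrist");pickle.dump(f,open("w5.pkl","wb"))
cv2.imwrite("pics/w5.png",f["pixels"][:,:,::-1])
s=bot.observe();print(s['position'],s['tool_rot'],s['force'],s['moment'],s['finger_force'])
E
```

```text
clock: 19.0
position: [0.4576, -0.3235, 0.0044]
tool_rot: [-3.142, 0.0, 0.388]
force: [-2.6, 2.1, 4.6]
grip_width: 0.0165
finger_force: 59.4
clock: 19.5
position: [0.4578, -0.3236, 0.0353]
tool_rot: [3.141, -0.0, 0.388]
force: [-0.4, -0.1, -0.8]
grip_width: 0.0162
finger_force: 58.6
clock: 20.0
position: [0.4579, -0.3236, 0.2078]
tool_rot: [3.14, -0.002, 0.388]
force: [-0.1, -0.6, -2.4]
grip_width: 0.0165
finger_force: 58.9
[ 0.45934538 -0.324519    0.21176671] [ 3.13552011 -0.00447161  0.38736754] [ 2.79212937 -1.15996248  5.76699889] [-0.09289064 -0.17744797  0.02269649] 58.92877757549286
```

View pics/w5.png

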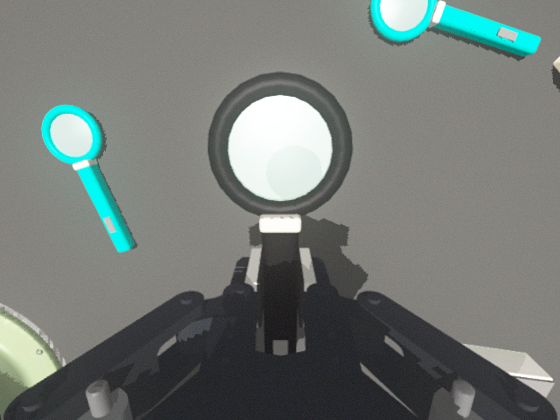

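The loupe is held: rim centred at (280,144), handle in line with the tool. Now I refine the shell, disc and lens-in-tool estimates from the stored views.

```bash
python3 - <<'E'
import pickle
from fit import *
L=lambda n:pickle.load(open(n,"rb"))
w1,w2,w3,w5,t4,s4=map(L,("w1.pkl","w2.pkl","w3.pkl","w5.pkl","t4.pkl","s4.pkl"))
def blob(f,c,r=24):
    hsv=cv2.cvtColor(f["pixels"],cv2.COLOR_RGB2HSV);m=((hsv[:,:,0]>5)&(hsv[:,:,0]<25)&(hsv[:,:,1]>70)).astype(np.uint8)
    k=np.zeros_like(m);cv2.circle(k,c,r,1,-1);m*=k
    P=np.argwhere(m)[:,::-1].astype(np.float32)
    return cv2.minEnclosingCircle(P)
for n,f,c,r in(("w1",w1,(280,71),28),("w2",w2,(283,294),24),("w3",w3,(281,52),28),("t4",t4,(247,207),10)):
    (u,r)=blob(f,c,r);print(n,u,r,at(f,u,.028).round(4)[:2],at(f,u,.04).round(4)[:2])
def black(f,c,r):
    g=f["pixels"].max(2);m=(g<50).astype(np.uint8);k=np.zeros_like(m);cv2.circle(k,c,r,1,-1);P=np.argwhere(m*k)[:,::-1]
    return P.min(0),P.max(0),P.mean(0)
print("disc s4",black(s4,(414-400+400-0 and 314,213),6))
us=(270+(577+.5-400)/4-.5,180+(375.5-240)/4-.5);ub=(270+(578.5-400)/4-.5,180+(341.5-240)/4-.5)
print("scene disc",us,"ball",ub)
# post x,y from wrist/top; height from scene row
P,e=both(w1,(427,31),s4,us);print("disc w1+s4",P,e)
ut=(185+235.5/4-.5,150+60.5/4-.5);print("disc t+s4",both(t,ut,s4,us),"ball t+s4",both(t,(185+232.5/4-.5,150+47.5/4-.5),s4,ub))
print("ball w1+s4",both(w1,(457,14),s4,ub))
print("disc t+w1",both(t,ut,w1,(427,31)))
q=np.array([.4593,-.3245,.2118]);print("lens rel",at(w5,(280,144),q[2]+.0036+.004)-q)
yaw=.388;c,s_=np.cos(yaw),np.sin(yaw);d=at(w5,(280,144),q[2]+.0076)-q;print("along",d[0]*c+d[1]*s_,"side",-d[0]*s_+d[1]*c)
E
```

```text
w1 (279.0907897949219, 70.59207153320312) 19.834468841552734 [0.5643 0.1029] [0.5644 0.1013]
w2 (282.0687255859375, 293.7701416015625) 14.353818893432617 [0.5646 0.1051] [0.5643 0.1131]
w3 (281.0, 52.0) 20.24855613708496 [0.5646 0.1028] [0.5624 0.1028]
t4 (247.0, 206.5) 6.500100135803223 [0.567  0.1034] [0.5652 0.1028]
disc s4 (array([310, 211]), array([317, 216]), array([313.55555556, 213.77777778]))
scene disc (313.875, 213.375) ball (314.125, 204.875)
disc w1+s4 [0.64368248 0.10997708 0.14651589] 0.0019884735593343862
disc t+s4 (array([0.64491591, 0.10989604, 0.14776164]), np.float64(0.0023394936589892085)) ball t+s4 (array([0.64583703, 0.10986809, 0.17600165]), np.float64(0.0017201193086583844))
ball w1+s4 (array([0.64392739, 0.10980551, 0.17425521]), np.float64(0.001526507040169171))
disc t+w1 (array([0.64561882, 0.10938929, 0.14342737]), np.float64(0.001157172749656266))
lens rel [0.05671941 0.02426826 0.0076    ]
along 0.06168492424096537 side 0.0010052441928599873
```

Disc ≈ 0.147 m, shell ≈ (0.565, 0.103), lens 61.7 mm ahead of the tool. Carry it over at height, keeping the yaw, then measure before lowering.

```bash
for i in 1 2 3 4; do python3 -m crank '{"travel":[[0.2,1.9,0],[0.5,4,0],[0.8,6,0],[1,8,0],[1.25,10.05,0]],"turn":[[0,0,0],[0,0,0],[0,0,0],[0,0,0],[0,0,0]],"gripper":[0.9,0.9,0.9,0.9,0.9]}' 60|head -3; done; python3 -m crank '{"travel":[[0,0,-1],[0,0,-2],[0,0,-3],[0,0,-3],[0,0,-3]],"turn":[[0,0,0],[0,0,0],[0,0,0],[0,0,0],[0,0,0]],"gripper":[0.9,0.9,0.9,0.9,0.9]}' 60
python3 -m crank '{"travel":[[0,0,-0.5],[0,0,-1],[0,0,-1.5],[0,0,-2],[0,0,-2.5]],"turn":[[0,0,0],[0,0,0],[0,0,0],[0,0,0],[0,0,0]],"gripper":[0.9,0.9,0.9,0.9,0.9]}' 60
python3 -m crank '{"travel":[[0,0,0],[0,0,0],[0,0,0],[0,0,0],[0,0,0]],"turn":[[0,0,0],[0,0,0],[0,0,0],[0,0,0],[0,0,0]],"gripper":[0.9,0.9,0.9,0.9,0.9]}' 60
python3 - <<'E'
from workcell import bot
import cv2,pickle,numpy as np
from h import *
F={n:bot.grab_frame(n) for n in("wrist","top","scene")};pickle.dump(F,open("f6.pkl","wb"))
s=bot.observe();q=s['position'];print(q,s['tool_rot'],s['force'])
y=s['tool_rot'][2];c,n=np.cos(y),np.sin(y)
Lp=q+[.0617*c-.001*n,.0617*n+.001*c,.0036];print("lens est",Lp)
th=np.linspace(0,2*np.pi,13)[:-1];rim=Lp+np.c_[.034*np.cos(th),.034*np.sin(th),0*th]
for k in F:
    a=proj(F[k],rim);print(k,proj(F[k],Lp).round(1),a.min(0).round(1),a.max(0).round(1))
W=np.zeros((600,800,3),np.uint8)
W[:560,:400]=cv2.resize(F["scene"]["pixels"][165:265,275:346,::-1],(400,560),interpolation=cv2.INTER_CUBIC)[:560]
W[:300,400:]=cv2.resize(F["wrist"]["pixels"][:,:,::-1],(400,300))
W[300:,400:]=cv2.resize(F["top"]["pixels"][165:240,195:295,::-1],(400,300),interpolation=cv2.INTER_CUBIC)
cv2.imwrite("pics/w6.png",W)
E
```

```text
clock: 20.55
position: [0.4701, -0.2222, 0.2049]
tool_rot: [3.141, -0.0, 0.388]
clock: 21.05
position: [0.4826, -0.1217, 0.2049]
tool_rot: [3.141, -0.0, 0.388]
clock: 21.55
position: [0.4951, -0.0212, 0.2049]
tool_rot: [3.141, -0.0, 0.388]
clock: 22.05
position: [0.5076, 0.0792, 0.2049]
tool_rot: [3.141, -0.0, 0.388]
clock: 22.55
position: [0.5076, 0.078, 0.1741]
tool_rot: [-3.142, 0.001, 0.387]
force: [0.4, -0.1, -1.3]
grip_width: 0.0163
finger_force: 58.9
clock: 23.05
position: [0.5077, 0.0785, 0.1488]
tool_rot: [-3.142, 0.0, 0.388]
force: [0.1, -1.1, -1.7]
grip_width: 0.0166
finger_force: 58.9
clock: 23.55
position: [0.5078, 0.0785, 0.1494]
tool_rot: [3.142, -0.0, 0.388]
force: [-1.0, -0.3, -0.8]
grip_width: 0.0162
finger_force: 58.9
[0.50770274 0.07854742 0.14936849] [ 3.14158117e+00 -9.33143721e-05  3.87699779e-01] [ 0.00244971 -0.60957082 -1.17475531]
lens est [0.56444537 0.10279949 0.15296849]
wrist [[277.  144.7]] [206.1  66.4] [349.4 212.7]
top [[244.8 199.4]] [229.6 184.5] [260.  214.5]
scene [[314.6 191.9]] [301.8 184.2] [327.6 199.9]
```

View pics/w6.png

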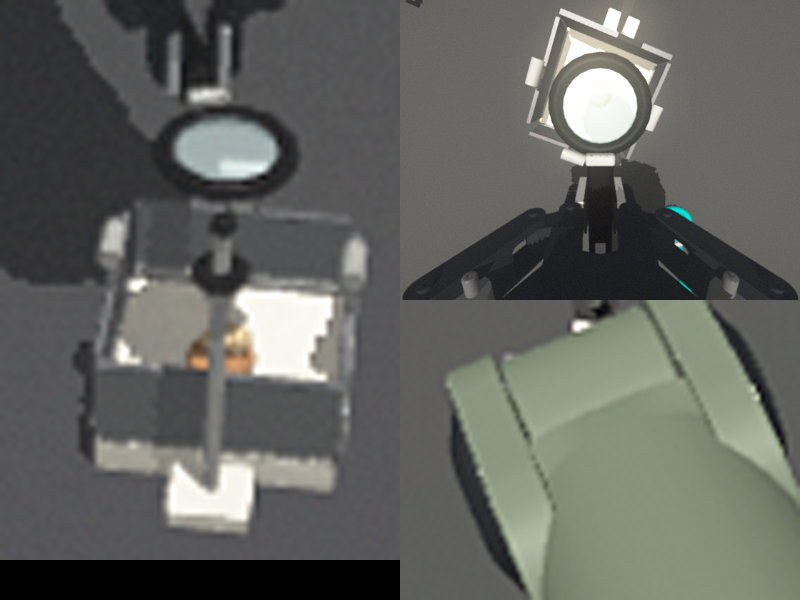

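The scene view puts the rim centre at (314.7,191.6) against (314.6,191.9) predicted, so the lens is at about z 0.153 and centred over the shell. The disc at (313.8,213.2) gives about 0.147. Lower 6 mm and verify.

```bash
python3 -m crank '{"travel":[[0,0,-0.2],[0,0,-0.4],[0,0,-0.6],[0,0,-0.6],[0,0,-0.6]],"turn":[[0,0,0],[0,0,0],[0,0,0],[0,0,0],[0,0,0]],"gripper":[0.9,0.9,0.9,0.9,0.9]}' 60
python3 -m crank '{"travel":[[0,0,0],[0,0,0],[0,0,0],[0,0,0],[0,0,0]],"turn":[[0,0,0],[0,0,0],[0,0,0],[0,0,0],[0,0,0]],"gripper":[0.9,0.9,0.9,0.9,0.9]}' 60
python3 - <<'E'
from workcell import bot
import pickle,cv2
from h import *
from scipy.optimize import brentq
f=bot.grab_frame("scene");q=bot.observe()['position']
for xy in((.6446,.1099),(.6435,.109)):
    print("disc z",brentq(lambda z:proj(f,[*xy,z])[0,1]-213.25,.1,.2))
# rim outline: dark pixels -> ellipse centre
g=f["pixels"].max(2);m=(g<48).astype(np.uint8);m[:, :299]=0;m[:,331:]=0;m[:183]=0;m[204:]=0
n,lab,st,ce=cv2.connectedComponentsWithStats(m);i=1+st[1:,4].argmax();print(st[i],st[i,:2]+(st[i,2:4]-1)/2)
y=.388;c,s=np.cos(y),np.sin(y);Lp=q+[.0617*c-.001*s,.0617*s+.001*c,.0036];print("lens",Lp,proj(f,Lp))
th=np.linspace(0,2*np.pi,60);rim=np.vstack([Lp+np.c_[.034*np.cos(th),.034*np.sin(th),0*th+z] for z in(-.008,.008)]);a=proj(f,rim);print("pred bbox",a.min(0),a.max(0))
E
```

```text
clock: 24.2
position: [0.5077, 0.0785, 0.1432]
tool_rot: [-3.142, 0.0, 0.388]
force: [-0.0, 0.2, -2.8]
grip_width: 0.0164
finger_force: 58.9
clock: 24.7
position: [0.5077, 0.0785, 0.1433]
tool_rot: [-3.142, -0.0, 0.388]
force: [0.6, 0.5, -2.0]
grip_width: 0.0163
finger_force: 58.9
disc z 0.14788944669007673
disc z 0.1468317609707002
[302 186  25  18 127] [314.  194.5]
lens [0.56440004 0.10276683 0.14689516] [[314.54725586 193.72287294]]
pred bbox [301.57971017 183.53761126] [327.64809572 204.26335186]
```

```bash
python3 -c "
from workcell import bot
print(bot.job_done())"
```

```text
the job is handed in; nothing more can be done
None
```

I handed the job in: all three panels are upright, and the gripper is still holding the black loupe level, lens centred over the shell to within about 2 mm at z ≈ 147 mm, against my estimate of 147–148 mm for the disc.

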